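# Load the spring tester and latch its guard

### The job

Stand the loose locking sleeve that is on the open bench upright in the round nest of the spring tester, fully down, and let go of it. Then slide the clear hood guard gently shut over it until its catch clicks and holds the guard by itself; do not slam it, and never press it against its stop with more than 25 N. Leave the other things on the bench where they are.

Things in the scene. Friction and masses are not known exactly. Their poses are not given: they have to be found in the camera images.
- sleeve_mid (a point): centre (half-way up) of the loose grey locking sleeve, a plain tube 34 mm in outer diameter and 41 mm tall, which stands upright on the open bench to the left (+y) of the tester; 0.11 kg. (More sleeves in the crates on the right are not meant.)
- tester: the spring tester, fixed to the bench: grey base plate 130 x 340 x 12 mm with two rails, carrying nest, guard and, at its -y end, the catch unit. Origin on the bench; x across the rails, y along them (plate from -185 to +155 mm). The guard is a clear hood 104 mm wide, 130 mm long, its top 84 mm above the bench; fully open its front edge is 60 mm from the nest centre.
- nest_floor (a point): centre of the floor of the round nest, 22 mm above the bench: a hole 38 mm wide and 14 mm deep with a 2 mm chamfer, in a square steel block 64 x 64 mm whose top is 36 mm above the bench. A sleeve fully down has its centre 20.5 mm above this point.
- guard (a joint): slide of the hood guard, m: 0 = fully open, grows as it shuts (towards the tester's -y). It stays where it is left (1.5 N friction, 0.6 kg) until it meets the sprung buffer. The catch closes somewhere between 0.120 and 0.140, depending on how far the catch carriage has been screwed out, which differs each time and is not measured: it must be felt.
- guard_grip (a point): centre of the black grip that stands on the hood's top at its rear (+y) end: a bar 70 mm across x, 14 mm thick in y, 32 mm tall, its centre 100 mm and its top 116 mm above the bench; free all round, can be pushed towards the tester's -y or pinched from above
- buffer (a joint): compression of the sprung buffer, m: 0 = free, 0.0095 = solid on its stop; 1.6 N per mm; the guard meets it about 6 mm before the catch closes. Let go with the catch holding, it stays pressed 4 to 7 mm; if not caught it springs out to under 1.5 mm. Pushing takes 5 to 9 N while the roller climbs, some 10 N as it drops in, then rises to 17 N over 3.5 mm; then the stop is rigid.
- pawl (a joint): swing of the sprung roller catch arm, rad: 0 = down, about 0.15 as its roller climbs over the ridge on the guard's top, back to 0 when it has dropped behind it (the click)
- catch_unit: the bracket at the tester's -y end that carries the adjustable carriage with buffer and catch arm, about 106 mm above the bench at its highest. Origin at the tester's origin, 12 mm up; it does not tell the catch position.
- coupling: bystander: white coupling with two blue rings, 29 mm wide and 48 mm tall, standing on the bench; origin under its centre
- tin: bystander: tin of paste with black lid, 70 mm across, 55 mm tall; origin under its centre
- hex_key: bystander: black hex key 32 x 84 x 8 mm lying behind the tester; origin under its centre
Things that resemble listed ones, but are neither listed nor needed, are in the scene too. Leave any yellow look-alike of the part that bears sleeve_mid alone.

How it is judged (in metres and radians):
On the way, in this order (a step that is already met when the one before it is completed fails the run):
1. the sleeve stands fully down in the nest, let go, the guard still open (horizontal distance between sleeve_mid and nest_floor below 0.005 m and z of sleeve_mid in the frame of nest_floor below 0.0235 m and angle between sleeve_mid's own z axis and vertical below 0.1 rad and contact force between the fingers and anything else below 0.3 N and value of joint guard below 0.06 m), for 0.2 s.
2. the catch holds the guard against its pressed buffer (value of joint buffer above 0.003 m and value of joint pawl below 0.04 rad and contact force between each of the arm, the fingers and anything else below 0.3 N), for 0.2 s.
At the end, for the whole second after the job is handed in: The sleeve stands upright in the nest, within 5 mm of its centre and no more than 3 mm off its floor, and the guard is shut and at rest, held by the dropped catch (arm under 0.04 rad) against the buffer, which stays pressed by more than 3 mm with nothing touching the guard (horizontal distance between sleeve_mid and nest_floor below 0.005 m and z of sleeve_mid in the frame of nest_floor below 0.0235 m and angle between sleeve_mid's own z axis and vertical below 0.1 rad and value of joint buffer above 0.003 m and value of joint pawl below 0.04 rad and value of joint guard above 0.115 m and velocity of joint guard below 0.005 m/s).
It fails at once if the guard is pressed against its buffer, catch and stop with more than 25 N (contact force between catch_unit and anything else above 25 N).
It fails at once if the guard is slammed (faster than 0.3 m/s) (velocity of joint guard above 0.3 m/s).
It fails at once if a bystander is moved by more than 20 mm (distance of any of coupling, tin, hex_key from where it was at the start of the episode above 0.02 m).
It also fails if it takes over 64 s, if anything falls off the work surface, if the arm or the gripper's body presses on something with over 40 N, if the wrist force passes 120 N, or if a joint passes its speed limit or range.

### The arm

A 6-joint arm with a two-finger parallel gripper is mounted at the origin on a cart in front of the work surface, level with it; the furniture and walls round the work are solid. World frame = base frame: x ahead of the robot, y to its left, z up, the work surface at z = 0. Lengths are in mm, angles in degrees, forces in N, time in s.
With the tool pointing down it reaches from about 350 to 850 mm from the base axis. Payload 8.1 kg.
Tool frame: the origin (TCP) lies between the finger pads; the fingertips stand 22 mm ahead of it and the grasp point (between the pads) lies 3 mm ahead of it; z points along the fingers, y is the line along which they close (so a half turn about z gives the same grasp; the last joint's range is limited). The gripper opens to 85 mm and grips with 20 to 120 N. Pads are 22 mm wide; open, the fingers measure 114 mm over their backs; the gripper's body (76 mm by 85 mm) begins 54 mm behind the grasp point. The pads swing forward as they close: fully open they stand 13 mm farther back than shut.
Start: joints at [61.112, 7.471, 85.268, -0, 87.261, -4.893], TCP at [243.978, 548.161, 253.292] pointing down, gripper open.
Joint ranges: [-169.43, 169.43], [-51.17, 129.36], [1.28, 143.12], [-76.62, 256.62], [0, 156.53], [-152.29, 152.29]. Speed limits (degrees/s): [136.94, 136.94, 159.86, 180, 180, 180].

### API

Orientations are given as [roll, pitch, yaw] about the fixed x, y, z axes, in that order (R = Rz(yaw) Ry(pitch) Rx(roll)).
In Python, from bench import sense, snapshot, calibration, hand_in gives the robot as it stands.
- The arm moves only by the shell command python3 -m crank 'ROWS' [FORCE]. ROWS is JSON, a list of rows, each a list of 5 numbers: the shift along the tool's x, y, z in cm, then the turn about the tool's z in rad, then the finger opening in cm, from 0 to 8.54. A call has 1 to 20 rows; each row is the pose to reach, as a shift and turn from the pose commanded when the call began, along the tool's axes at that moment; what a row does not reach only later rows make up. A row lasts 1/10 s, in which the tool goes at most 50 mm and 8.59 degrees, less where a joint would pass 70% of its speed; a pose out of reach is approached as far as the arm can. A call with a gripper value outside its range is refused whole. The fingers move at their own pace and stop on an object; FORCE is the grip in N (left out, the last holds). Time passes only in rows, so rows that repeat a pose let the fingers close. It gives the time, the measured TCP pose, the force, the opening and the grip force at its end, in the units of the state.
- sense(): the state, without advancing time (a new reading comes with each control period).
- snapshot(name): name is "scene" or "side" or "wrist"; returns (picture, depth): 420x560x3 uint8, red, green, blue; 420x560 float32, mm along the optical axis (not along the pixel's ray), 0 where there is no reading.
- calibration(name): a dict with "fovy" (degrees; the focal length in pixels is half the picture's height over the tangent of half this angle, whatever the lens; pixels are square), "cx", "cy" (the principal point, pixels), "rvec" (rotation vector, rad) and "tvec" (3), from world to camera coordinates, as OpenCV has them; the wrist camera has in their place "tool_from_camera" (4x4, takes a point from camera to tool coordinates, whose origin is the TCP and whose axes are the flange's). Camera axes: x right, y down, z forward; pixel columns grow to the right and rows downward; lengths in mm; the calibration is good to about 2 mm. A picture is of the moment at which its call begins: read the wrist's pose just before it. calibration takes no time and is no camera call.
- hand_in(): hands the job in; it is judged then, once.
The state is a dict: "time": time; "joint_pos": joint angles; "qd": joint speeds; "joint_efforts": joint torques, N m; "tool_pos": TCP position; "tcp_rot": TCP orientation; "ft_force": force on the tool from outside, world axes, zero at the start; "wrist_torque": the same for the moment, N m; "finger_gap": finger opening in mm; "grip_force": force on a finger pad.
Only numpy, scipy, OpenCV 4.12 (cv2) and the standard library are available. Lean on these libraries where they do the work, as an engineer would, in place of code of your own. Each camera call takes 0.05 s, during which the arm holds its last target. There are 200 camera calls.

## Working session

There is one attempt and no reset: what is moved stays moved. The work goes in short steps, Python scripts to look and compute and a shell command to move; the robot and the scene stay as the last step left them, time stands still between calls to the robot, and variables do not carry over. Pictures are saved under pics/ and viewed, at most 10 in all, crops included, and the job is handed in when it is done.

```bash
mkdir -p pics; ls; cat > h.py <<'E'
import numpy as np,cv2
from bench import sense,snapshot,calibration
from scipy.spatial.transform import Rotation as R
def K(c):
    f=210/np.tan(np.radians(c["fovy"])/2); return f,c["cx"],c["cy"]
def cam(name,s=None):
    c=calibration(name)
    if name=="wrist":
        s=s or sense(); T=np.eye(4);T[:3,:3]=R.from_euler("xyz",s["tcp_rot"],degrees=True).as_matrix();T[:3,3]=s["tool_pos"]
        return c,T@np.array(c["tool_from_camera"])
    Rm=cv2.Rodrigues(np.array(c["rvec"],float))[0];T=np.eye(4);T[:3,:3]=Rm.T;T[:3,3]=-Rm.T@np.array(c["tvec"],float).ravel()
    return c,T
def cloud(d,c,T):
    f,cx,cy=K(c);v,u=np.mgrid[:420,:560]
    P=np.stack([(u-cx)/f*d,(v-cy)/f*d,d],-1)@T[:3,:3].T+T[:3,3];P[d<=0]=np.nan;return P
def plane(u,v,z,c,T):
    f,cx,cy=K(c);r=T[:3,:3]@np.array([(u-cx)/f,(v-cy)/f,1]);return T[:3,3]+r*(z-T[2,3])/r[2]
E
python3 - <<'E'
from h import *
s=sense();print(s)
for n in ["scene","side","wrist"]:
    c,T=cam(n,s);p,d=snapshot(n);np.savez(n,p=p,d=d,T=T);cv2.imwrite(f"pics/{n}0.png",p[...,::-1]);print(n,c,T[:3,3])
E
```

```text
pics
{'time': 0.0, 'joint_pos': array([ 6.11112143e+01,  7.51597454e+00,  8.53299361e+01,  3.13136173e-03,
        8.72607097e+01, -4.89370358e+00]), 'qd': array([-0.08483112,  0.06719951, -0.11206221,  0.0961331 ,  0.19474356,
       -0.07269233]), 'joint_efforts': array([-1.83074953e-03, -5.69413698e+01, -5.00537467e+01, -4.20994129e-04,
        1.53358775e-02,  1.23871686e-05]), 'tool_pos': array([243.71737992, 547.71609761, 252.22905916]), 'tcp_rot': array([-1.79894035e+02, -1.22116073e-02,  1.56004754e+02]), 'ft_force': array([ 0.63286287, -0.50415607, -0.48652556]), 'wrist_torque': array([ 0.03695984, -0.0027204 ,  0.04569506]), 'grip_force': 0.0, 'finger_gap': 85.79069179702753}
scene {'fovy': 50.17378246249248, 'cx': 282.72911256831907, 'cy': 200.58351248287127, 'rvec': array([ 1.04395947, -2.05992566,  1.27813677]), 'tvec': array([281.23141508, 302.98991543, 524.98904074])} [-117.03119501  420.10626609  506.28244604]
side {'fovy': 55.28063849520432, 'cx': 276.33025593179883, 'cy': 219.8658017249419, 'rvec': array([ 0.14482611,  2.6362591 , -1.64661752]), 'tvec': array([565.28314039,  70.3134109 , 952.83935242])} [629.26973516 768.69761852 495.49511377]
wrist {'fovy': 69.99758040656438, 'cx': 282.9778589400128, 'cy': 209.01080541763127, 'tool_from_camera': array([[ 3.87131795e-04, -9.51425601e-01, -3.07878509e-01,
         7.79773466e+01],
       [ 9.99999884e-01,  4.56463132e-04, -1.53173925e-04,
        -6.46256147e-01],
       [ 2.86268782e-04, -3.07878414e-01,  9.51425667e-01,
        -1.20109774e+02],
       [ 0.00000000e+00,  0.00000000e+00,  0.00000000e+00,
         1.00000000e+00]])} [172.32981372 579.02855302 372.35643985]
```

View pics/scene0.png

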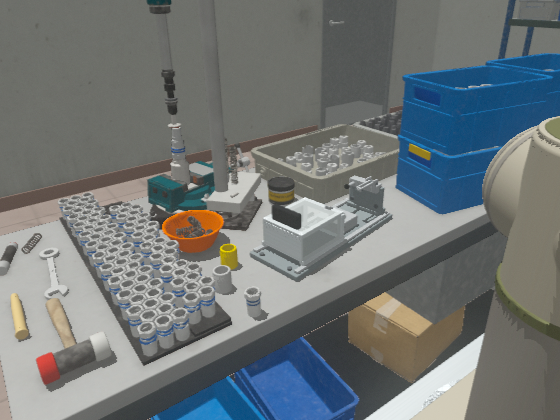

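View pics/side0.png

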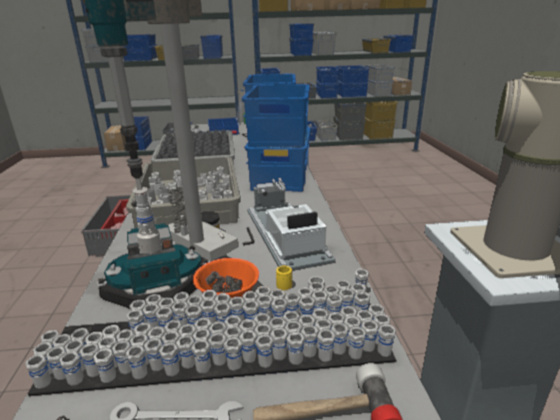

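The scene view shows the grey sleeve at about (222,279), the yellow look-alike at (229,256), the coupling at (253,302), the hood with its grip at (287,217) and the catch at (365,195). The side view shows the grip at (302,220), but the tray hides the sleeve there.

```bash
python3 - <<'E'
from h import *
z=np.load("scene.npz");p,d=z["p"],z["d"];c,T=cam("scene");P=cloud(d,c,T)
for u,v in [(222,268),(222,285),(228,247),(229,262),(253,292),(253,305),(287,212),(297,218),(280,192),(285,264),(265,252),(330,215),(340,222),(336,216),(365,195),(240,330),(300,255)]:
    print((u,v),P[v,u].round(0),p[v,u])
# black grip
g=(p.max(-1)<60); g[:195]=0;g[235:]=0;g[:,:265]=0;g[:,310:]=0
Q=P[g];print("grip",len(Q),np.nanmin(Q,0),np.nanmax(Q,0),np.nanmedian(Q,0))
cv2.imwrite("pics/c1.png",cv2.resize(p[165:325,190:400,::-1],None,fx=3.75,fy=3.75,interpolation=cv2.INTER_CUBIC))
# sleeve top rim: points z 36..46
m=(P[...,2]>34)&(P[...,2]<47);m[:,:205]=0;m[:,242:]=0;m[:262]=0;m[290:]=0
Q=P[m];print("sleeve",len(Q),np.nanmin(Q,0),np.nanmax(Q,0))
E
```

```text
(222, 268) [510. 117.  38.] [122 122 119]
(222, 285) [487. 131.  20.] [122 124 121]
(228, 247) [572.  69.  34.] [148 130  34]
(229, 262) [545.  83.  19.] [149 132  37]
(253, 292) [414. 110.  39.] [104 105 102]
(253, 305) [397. 121.  28.] [59 75 99]
(287, 212) [495. -22. 116.] [63 63 63]
(297, 218) [473. -28. 110.] [56 59 59]
(280, 192) [ 711. -157.   40.] [122 123 121]
(285, 264) [479.  -4.  14.] [157 166 168]
(265, 252) [541.   2.  12.] [158 167 167]
(330, 215) [ 480. -117.   85.] [206 212 210]
(340, 222) [ 476. -141.   63.] [125 131 130]
(336, 216) [ 474. -128.   82.] [135 140 139]
(365, 195) [ 557. -295.   50.] [88 94 94]
(240, 330) [387. 154.  -0.] [185 186 183]
(300, 255) [458. -24.  38.] [142 147 147]
grip 176 [ 469.65178586 -173.80377125   10.90924079] [705.39028541 -12.71975235 115.19538741] [505.08185184 -19.41652845 102.64462248]
sleeve 174 [454.9441004  109.28108717  34.02848503] [516.73764718 161.50640813  44.29305359]
```

View pics/c1.png

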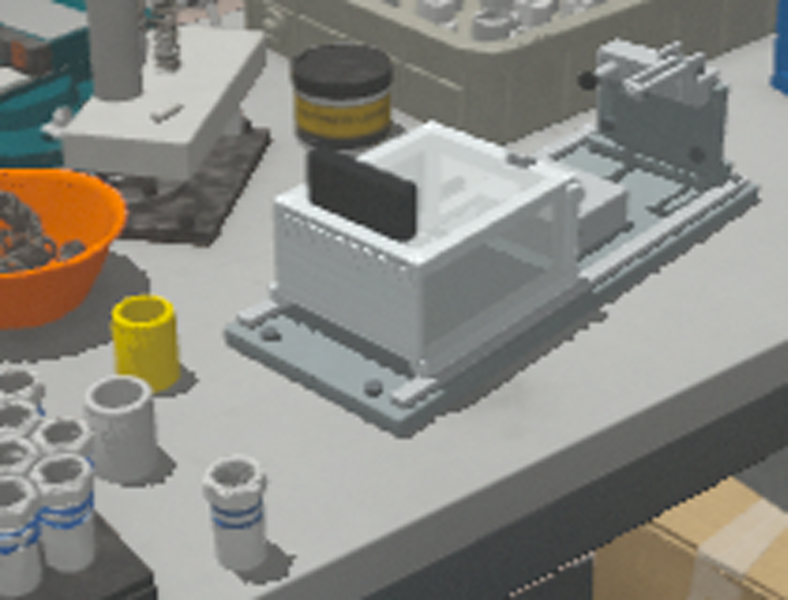

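The crop confirms the layout. The sleeve rim centre is at crop (120,393), the near plate corners are at (403,428) and (228,325), the far corner is at (757,185), and the steel nest block is at about (600,200).

```bash
python3 - <<'E'
from h import *
c,T=cam("scene")
pr=lambda a,b,z:plane(190+a/3.75,165+b/3.75,z,c,T)[:2]
n,l,r=[pr(*q,12) for q in [(403,428),(228,325),(757,185)]]
print(n,l,r,np.linalg.norm(n-l),np.linalg.norm(n-r))
d=(n-r)/np.linalg.norm(n-r);yaw=np.degrees(np.arctan2(-d[0],d[1]));print("tester yaw",yaw)
o=(n+l)/2-155*d;print("origin",o)
print("sleeve rim",pr(120,393,41),"coupl",pr(235,470,48),"yellow",pr(145,308,35),"neigh",pr(65,470,48),pr(62,432,48),"grip",pr(362,182,116))
s=sense();Tt=R.from_euler("xyz",s["tcp_rot"],degrees=True).as_matrix()
print(Tt.T@(np.array([*pr(120,393,41),252])-s["tool_pos"]))
E
```

```text
[427.6863674    5.39615002] [560.40616185  24.29921713] [ 498.19812704 -327.89646836] 134.0592025317835 340.66974875026426
tester yaw 11.945419812269984
origin [ 526.12813507 -136.79582466]
sleeve rim [500.38421514 121.56662177] coupl [407.83144631 113.98846874] yellow [569.78796925  69.02388724] neigh [453.22381751 174.46700208] [479.62123413 162.5147955 ] grip [490.44155256 -16.90268661]
[-407.77213562 -285.03541062    0.83979699]
```

```bash
python3 -m crank '[[-2,-1.5,0,0.05,8.5],[-6,-4,0,0.12,8.5],[-10,-7,0,0.2,8.5],[-14,-10,0,0.28,8.5],[-18,-12.5,0,0.36,8.5],[-22,-15.5,0.5,0.44,8.5],[-26,-18,1,0.52,8.5],[-30,-21,1.5,0.6,8.5],[-34,-24,2,0.68,8.5],[-38,-26.5,2.5,0.76,8.5],[-40,-28,3,0.8,8.5],[-40.8,-28.5,3,0.8,8.5],[-40.8,-28.5,3,0.8,8.5],[-40.8,-28.5,3,0.8,8.5]]'
python3 - <<'E'
from h import *
s=sense();c,T=cam("wrist",s);p,d=snapshot("wrist");np.savez("w1",p=p,d=d,T=T);cv2.imwrite("pics/w1.png",p[...,::-1])
P=cloud(d,c,T);print(s["tool_pos"],s["tcp_rot"],s["time"])
m=((P[...,2]>36)&(P[...,2]<46)).astype(np.uint8)
n,L,st,ce=cv2.connectedComponentsWithStats(m)
for i in range(1,n):
    if st[i,4]>150:
        Q=P[L==i];print(ce[i].round(),st[i,4],Q.mean(0).round(1),Q.min(0).round(),Q.max(0).round(),np.median(p[L==i],0))
E
```

```text
time: 1.55
tool_pos: [500.5, 122.7, 223.4]
tcp_rot: [-180.0, -0.0, 110.2]
ft_force: [0.3, 0.2, -0.4]
finger_gap: 85.2
grip_force: 0.0
[500.46139107 122.72727863 223.36891702] [-1.79994369e+02 -3.27179545e-02  1.10233910e+02] 1.55
[249.  82.] 232 [434.4 209.9  37.9] [427. 202.  36.] [443. 217.  46.] [118. 118. 115.]
[300. 103.] 238 [486.2 209.5  37.7] [477. 202.  36.] [494. 218.  46.] [125. 124. 122.]
[270. 107.] 225 [460.3 196.1  37.9] [452. 188.  36.] [469. 204.  46.] [120. 119. 117.]
[240. 111.] 218 [434.3 182.3  37.7] [427. 175.  36.] [443. 190.  46.] [116. 115. 113.]
[349. 122.] 194 [537.5 209.7  38.1] [531. 201.  36.] [543. 217.  46.] [127. 126. 124.]
[319. 125.] 205 [511.  196.1  37.8] [503. 188.  36.] [518. 204.  46.] [125. 124. 122.]
[290. 130.] 216 [485.9 182.3  37.6] [477. 174.  36.] [494. 190.  46.] [121. 120. 118.]
[260. 134.] 220 [459.9 168.3  37.9] [452. 161.  36.] [468. 176.  46.] [116.  115.5 113. ]
[366. 144.] 168 [562.5 195.9  38.5] [556. 188.  36.] [567. 204.  46.] [122.  122.  119.5]
[337. 149.] 189 [536.8 181.8  38.2] [530. 174.  36.] [543. 190.  46.] [123. 122. 120.]
[309. 152.] 182 [511.7 168.5  37.6] [504. 161.  36.] [518. 177.  46.] [120. 119. 117.]
[283. 191.] 340 [500.9 122.1  40.1] [485. 105.  36.] [517. 138.  43.] [118.  118.  114.5]
[456. 273.] 884 [718.8  99.3  41.1] [667.  49.  36.] [734. 150.  46.] [142.  56.   0.]
[318. 247.] 310 [559.6  75.6  39.9] [544.  58.  36.] [576.  91.  43.] [244.  211.5   0. ]
[480. 297.] 208 [760.6  82.7  42.3] [734.  45.  36.] [785. 111.  46.] [23.5 46.5 49. ]
[245. 298.] 455 [503.6 -14.4  41.1] [453. -25.  36.] [554.  -4.  46.] [107. 111. 111.]
```

View pics/w1.png

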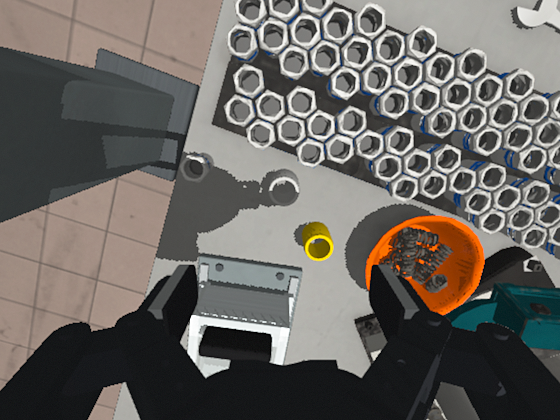

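The wrist view shows the sleeve at (283,188), measuring (501,122) with its top at z = 41, so it is already centred under the tool. The finger paths on both sides are clear. I will grip it high, so the fingertips stay above the nest block.

```bash
python3 -m crank '[[0,0,4,0,8.5],[0,0,8,0,8.5],[0,0,12,0,8.5],[0,0,15,0,8.5],[0,0,17,0,8.5],[0,0,18.4,0,8.5],[0,0,18.4,0,8.5],[0,0,18.4,0,6],[0,0,18.4,0,4.5],[0,0,18.4,0,3.6],[0,0,18.4,0,3],[0,0,18.4,0,3],[0,0,18.4,0,3],[0,0,18.4,0,3],[0,0,18.4,0,3]]' 40
```

```text
time: 3.1
tool_pos: [501.8, 122.0, 40.7]
tcp_rot: [179.9, 0.0, 110.2]
ft_force: [-1.5, -0.0, 5.4]
finger_gap: 31.6
grip_force: 39.5
```

Gripped at 31.6 mm with 39.5 N. Next I lift and carry it past the nest so the wrist camera looks straight down on the nest.

```bash
python3 -m crank '[[0,0,-3,0,3],[0,0,-8,0,3],[0,0,-12,0,3],[-1,0,-16,0.05,3],[-4,-1,-18,0.1,3],[-8,-2,-18.5,0.16,3],[-12,-3,-18.5,0.16,3],[-16,-4,-18.5,0.16,3],[-20,-4.5,-18.5,0.16,3],[-24,-5.5,-18.5,0.16,3],[-28,-6,-18.5,0.16,3],[-32,-7,-18.5,0.16,3],[-35,-7.5,-18.5,0.16,3],[-37,-8,-18.5,0.16,3],[-37.7,-8.2,-18.5,0.16,3],[-37.7,-8.2,-18.5,0.16,3],[-37.7,-8.2,-18.5,0.16,3]]'
python3 - <<'E'
from h import *
s=sense();c,T=cam("wrist",s);p,d=snapshot("wrist");np.savez("w2",p=p,d=d,T=T);cv2.imwrite("pics/w2.png",p[...,::-1])
P=cloud(d,c,T);print(s["tool_pos"],s["tcp_rot"],s["finger_gap"],s["grip_force"])
m=((P[...,2]>31)&(P[...,2]<41)).astype(np.uint8)
n,L,st,ce=cv2.connectedComponentsWithStats(m)
for i in range(1,n):
    if st[i,4]>300:
        Q=P[L==i];print(st[i],Q.mean(0).round(1),Q.min(0).round(),Q.max(0).round(),np.median(p[L==i],0),cv2.minAreaRect(Q[:,:2].astype(np.float32)))
E
```

```text
time: 4.8
tool_pos: [553.8, -259.3, 224.3]
tcp_rot: [-180.0, -0.0, 101.0]
ft_force: [0.6, -0.0, -1.2]
finger_gap: 31.8
grip_force: 40.5
[ 553.75512384 -259.32886582  224.26401351] [-1.79995764e+02 -3.73551813e-02  1.01018649e+02] 31.808446083785658 40.549236348015256
[ 247   87   67   67 3165] [ 537.4 -190.6   35.6] [ 501. -229.   31.] [ 575. -155.   38.] [205. 209. 209.] ((537.6761474609375, -191.8834686279297), (64.01533508300781, 62.93027877807617), 10.970727920532227)
[525 324  35  44 495] [ 918.9 -394.7   34.8] [ 907. -430.   31.] [ 938. -366.   41.] [73. 73. 71.] ((922.6630249023438, -398.03387451171875), (64.29194641113281, 30.836498260498047), 87.04823303222656)
[239 334  57  25 302] [ 575.1 -460.6   36.2] [ 537. -472.   31.] [ 611. -453.   41.] [ 9. 52. 88.] ((574.8507080078125, -459.4102783203125), (7.142848014831543, 77.25540924072266), 76.00830078125)
```

View pics/w2.png

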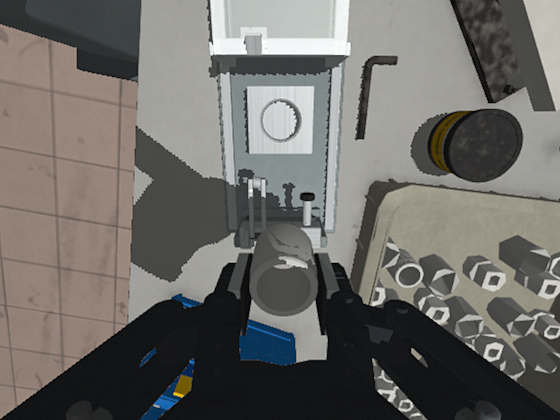

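The wrist view shows the nest block as a clean 64 x 63 mm square centred at (280,120), its hole at (281,121), at yaw 11°. The sleeve is upright in the fingers at (284,285). I will refine the hole and the in-hand sleeve position from this same picture.

```bash
python3 - <<'E'
from h import *
z=np.load("w2.npz");p,d,T=z["p"],z["d"],z["T"];c=calibration("wrist");P=cloud(d,c,T);s=sense();tp=s["tool_pos"]
Tt=R.from_euler("xyz",s["tcp_rot"],degrees=True).as_matrix()
blk=((P[...,2]>33)&(P[...,2]<39)).astype(np.uint8);blk[:80]=0;blk[160:]=0;blk[:,:240]=0;blk[:,320:]=0
cs,h=cv2.findContours(blk,cv2.RETR_CCOMP,cv2.CHAIN_APPROX_NONE)
for k,i in zip(cs,h[0]):
    if i[3]>=0 and len(k)>30:
        q=np.array([plane(u,v,36,c,T)[:2] for u,v in k[:,0]]);e=cv2.fitEllipse(k);x=plane(*e[0],36,c,T)
        (cc,rr)=cv2.minEnclosingCircle(q.astype(np.float32));print("hole",e,x,cc,rr,Tt.T@(x-tp))
# held sleeve in tool coordinates
L=(P-tp)@Tt
m=(np.abs(L[...,0])<30)&(np.abs(L[...,1])<25)&(L[...,2]<60)&(L[...,2]>-30)
v,u=np.nonzero(m);m2=m.copy();m2[:,:250]=0;m2[:,318:]=0
Q=L[m2]
for a in range(-10,45,5):
    q=Q[(Q[:,2]>=a)&(Q[:,2]<a+5)]
    if len(q)>10: print(a,len(q),q.min(0).round(1),q.max(0).round(1))
E
```

```text
hole ((279.6017761230469, 120.72808837890625), (39.34919357299805, 40.66648483276367), 170.98809814453125) [ 537.52177652 -191.50811941   36.        ] (537.4032592773438, -192.05764770507812) 20.35770034790039 [ 69.35736257  -3.10966643 188.39994765]
-5 309 [-14.7 -14.9  -4.3] [16.1 16.  -0. ]
0 1559 [-16.  -15.4   0. ] [17.4 16.   5. ]
5 816 [-13.3 -16.1   5. ] [17.3 16.5 10. ]
10 571 [-13.2 -16.2  10. ] [17.3 16.9 15. ]
15 524 [-13.3 -16.5  15. ] [17.5 17.5 20. ]
20 436 [-13.3 -16.   20. ] [17.3 16.2 25. ]
25 377 [-13.4 -16.   25. ] [17.3 15.9 30. ]
30 343 [-13.4 -16.5  30. ] [17.3 16.6 35. ]
35 277 [-13.  -15.9  35. ] [17.3 15.9 40. ]
40 40 [-13.  -16.8  40. ] [16.8 14.2 41.9]
```

```bash
python3 -m crank '[[2,-0.1,0,0,3],[5,-0.2,0,0,3],[6.9,-0.3,2,0,3],[6.9,-0.3,6,0,3],[6.9,-0.3,9.5,0,3],[6.9,-0.3,12,0,3],[6.9,-0.3,13.6,0,3],[6.9,-0.3,14,0,3],[6.9,-0.3,14,0,3],[6.9,-0.3,14.2,0,3],[6.9,-0.3,14.5,0,3],[6.9,-0.3,14.8,0,3],[6.9,-0.3,15.1,0,3],[6.9,-0.3,15.4,0,3],[6.9,-0.3,15.6,0,3],[6.9,-0.3,15.6,0,3]]'
```

```text
time: 6.45
tool_pos: [537.4, -193.0, 67.8]
tcp_rot: [-180.0, -0.0, 101.0]
ft_force: [0.1, 0.5, -1.3]
finger_gap: 31.8
grip_force: 40.5
```

The sleeve is 9 mm into the nest with no side force. The remaining 5 mm comes next, then release.

```bash
python3 -m crank '[[0,0,0.15,0,3],[0,0,0.3,0,3],[0,0,0.42,0,3],[0,0,0.48,0,3],[0,0,0.5,0,3],[0,0,0.5,0,3]]'
```

```text
time: 7.05
tool_pos: [537.7, -193.1, 63.3]
tcp_rot: [-180.0, 0.0, 101.0]
ft_force: [-0.1, -0.1, -1.4]
finger_gap: 32.3
grip_force: 40.5
```

```bash
python3 -m crank '[[0,0,0.05,0,3.6],[0,0,0.05,0,4.2],[0,0,0.05,0,5],[0,0,0.05,0,6],[0,0,0.05,0,6.5],[0,0,0.05,0,6.5],[0,0,-1,0,6.5],[0,0,-3,0,6.5],[0,0,-6,0,6.5],[0,0,-10,0,6.5],[-2,0,-14,0,6.5],[-6,0,-16,0,6.5],[-6.9,0,-16,0,6.5],[-6.9,0,-16,0,6.5],[-6.9,0,-16,0,6.5]]'
python3 - <<'E'
from h import *
s=sense();c,T=cam("wrist",s);p,d=snapshot("wrist");np.savez("w3",p=p,d=d,T=T);cv2.imwrite("pics/w3.png",p[...,::-1])
P=cloud(d,c,T);print(s["tool_pos"],s["tcp_rot"])
def rep(lo,hi,x0,x1,y0,y1,t):
    m=(P[...,2]>lo)&(P[...,2]<hi)&(P[...,0]>x0)&(P[...,0]<x1)&(P[...,1]>y0)&(P[...,1]<y1)
    Q=P[m];print(t,len(Q),Q.mean(0).round(1),cv2.minAreaRect(Q[:,:2].astype(np.float32)))
rep(57,70,510,565,-220,-165,"sleeve rim");rep(33,39,490,590,-240,-140,"block")
E
```

```text
time: 8.55
tool_pos: [550.1, -259.9, 221.9]
tcp_rot: [-179.9, -0.1, 101.0]
ft_force: [-0.3, -0.0, -0.6]
finger_gap: 65.0
grip_force: 0.0
[ 550.09334157 -259.92041517  221.92060152] [-1.79897055e+02 -1.24651844e-01  1.00982094e+02]
sleeve rim 437 [ 537.6 -193.    62.1] ((537.4177856445312, -192.9774627685547), (31.373844146728516, 32.27037811279297), 59.2024040222168)
block 3202 [ 537.3 -190.4   35.6] ((537.6278686523438, -191.85879516601562), (64.07313537597656, 63.42145538330078), 10.872666358947754)
```

View pics/w3.png

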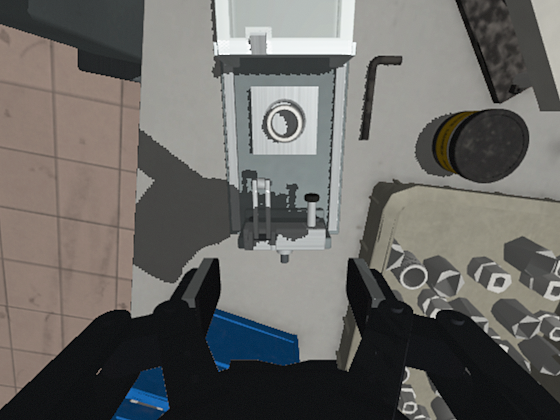

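The view shows the sleeve upright in the nest at (284,121), with its rim at z ≈ 62–63 against the expected 63, so it is fully down. The hood is still open. Next is the grip position, from the earlier wrist view.

```bash
python3 - <<'E'
from h import *
a=np.radians(11);X=np.array([np.cos(a),np.sin(a)]);Y=np.array([-np.sin(a),np.cos(a)]);N=np.array([537.5,-192.3])
for nm in ["w1","scene","side"]:
    z=np.load(nm+".npz");p,d,T=z["p"],z["d"],z["T"];c=calibration(nm if nm!="w1" else "wrist");P=cloud(d,c,T)
    q=P[...,:2]-N;xx=q@X;yy=q@Y
    m=(np.abs(xx)<45)&(yy>140)&(yy<210)&(P[...,2]>90)&(P[...,2]<120)&(p.max(-1)<75)
    print(nm,m.sum(),[np.percentile(k[m],[1,50,99]).round(1) for k in (xx,yy,P[...,2])] if m.sum() else "")
    m&=P[...,2]>112
    if m.sum():print(" top",m.sum(),[np.percentile(k[m],[1,50,99]).round(1) for k in (xx,yy,P[...,2])])
s=sense();Tt=R.from_euler("xyz",s["tcp_rot"],degrees=True).as_matrix()
t=N+Y*210;print("to 210:",Tt.T@(np.array([*t,222])-s["tool_pos"]),t)
E
```

```text
w1 1882 [array([-32.4,  -0.5,  34.1]), array([164.6, 173.9, 175.5]), array([ 90.4, 108.8, 116.6])]
 top 759 [array([-32.2,  -1.6,  33.9]), array([164.3, 171.1, 174.9]), array([112.1, 115.1, 117. ])]
scene 416 [array([-34.5,  -6.1,  29.2]), array([166.2, 175.5, 178.2]), array([ 90.3, 106.4, 117.9])]
 top 133 [array([-33.5,  -2.2,  30.4]), array([166.2, 173.2, 178. ]), array([112.4, 115.7, 118.3])]
side 327 [array([-30.8,   2.5,  34.4]), array([170.1, 174.9, 178.1]), array([ 90.6, 104.7, 116.8])]
 top 76 [array([-30.7,   3.2,  34.5]), array([169.4, 173.9, 177.2]), array([112.1, 114.4, 117.6])]
to 210: [278.35282036   0.61880019   0.31882226] [497.43011097  13.84170852]
```

The grip's rear face is at +176 mm from the nest in all three views. I move behind it with the fingers closed.

```bash
python3 -m crank '[[2,0,0,0,4],[6,0,0,0,2],[10,0,0,0,0],[14,0,0,0,0],[18,0,0,0,0],[22,0,0,0,0],[25.5,0,0,0,0],[27.3,0,0,0,0],[27.3,0,2,0,0],[27.3,0,6,0,0],[27.3,0,9,0,0],[27.3,0,10.8,0,0],[27.3,0,11,0,0],[27.3,0,11,0,0],[27.3,0,11,0,0]]' 60
cat > g.py <<'E'
from h import *
a=np.radians(11);X=np.array([np.cos(a),np.sin(a)]);Y=np.array([-np.sin(a),np.cos(a)])
s=sense();q=s["tool_pos"][:2]-[537.5,-192.3]
print("t",round(s["time"],2),"x %.1f y %.2f"%(q@X,q@Y),"z %.1f"%s["tool_pos"][2],"Fy %.2f"%(s["ft_force"][:2]@Y),"F",s["ft_force"].round(2),s["finger_gap"])
E
python3 g.py
```

```text
time: 10.1
tool_pos: [499.4, 7.4, 114.5]
tcp_rot: [179.9, 0.0, 101.0]
ft_force: [1.1, -0.1, 0.3]
finger_gap: -0.0
grip_force: 0.0
t 10.1 x 0.7 y 203.33 z 114.5 Fy -0.29 F [ 1.12 -0.08  0.27] -0.00959128450863123
```

```bash
python3 -m crank '[[-0.3,0,0,0,0],[-0.8,0,0,0,0],[-1.2,0,0,0,0],[-1.5,0,0,0,0],[-1.8,0,0,0,0],[-2.2,0,0,0,0],[-2.7,0,0,0,0],[-3.2,0,0,0,0],[-3.8,0,0,0,0],[-4.4,0,0,0,0],[-5,0,0,0,0],[-5.6,0,0,0,0],[-6.2,0,0,0,0],[-6.8,0,0,0,0],[-7.4,0,0,0,0],[-8,0,0,0,0],[-8.5,0,0,0,0],[-9,0,0,0,0],[-9.3,0,0,0,0],[-9.5,0,0,0,0]]'; python3 g.py
```

```text
time: 12.1
tool_pos: [516.9, -86.4, 113.2]
tcp_rot: [-180.0, -0.0, 101.0]
ft_force: [-0.6, 1.9, 1.1]
finger_gap: 0.6
grip_force: 0.8
t 12.1 x -0.0 y 107.86 z 113.2 Fy 1.92 F [-0.56  1.85  1.14] 0.5717970338272694
```

```bash
python3 -m crank '[[-0.2,0,0,0,0],[-0.5,0,0,0,0],[-0.8,0,0,0,0],[-1.1,0,0,0,0],[-1.4,0,0,0,0],[-1.7,0,0,0,0],[-2,0,0,0,0],[-2.3,0,0,0,0],[-2.5,0,0,0,0],[-2.6,0,0,0,0],[-2.7,0,0,0,0],[-2.8,0,0,0,0],[-2.8,0,0,0,0]]'; python3 g.py
```

```text
time: 13.4
tool_pos: [522.0, -112.8, 113.2]
tcp_rot: [-180.0, -0.1, 101.0]
ft_force: [-2.0, 6.4, 3.4]
finger_gap: -0.0
grip_force: 3.3
t 13.4 x -0.0 y 80.99 z 113.2 Fy 6.70 F [-2.02  6.43  3.36] -0.012474050578997831
```

Force is 6.7 N, so the roller and buffer have been met. From here I go in small steps, feeling for the click.

```bash
python3 -m crank '[[-0.05,0,0,0,0],[-0.1,0,0,0,0],[-0.1,0,0,0,0]]'>/dev/null; python3 g.py; python3 -m crank '[[-0.05,0,0,0,0],[-0.1,0,0,0,0],[-0.1,0,0,0,0]]'>/dev/null; python3 g.py
```

```text
t 13.7 x -0.0 y 80.15 z 113.2 Fy 7.13 F [-2.67  6.74  4.02] -0.07935058264767786
t 14.0 x -0.0 y 79.10 z 113.2 Fy 7.22 F [-1.57  7.05  3.57] -0.16115360614649601
```

```bash
python3 -m crank '[[-0.05,0,0,0,0],[-0.1,0,0,0,0],[-0.1,0,0,0,0]]'>/dev/null; python3 g.py; python3 - <<'E'
from h import *
p,d=snapshot("scene");np.savez("s2",p=p,d=d);cv2.imwrite("pics/s2.png",cv2.resize(p[150:270,240:400,::-1],None,fx=4.5,fy=4.5,interpolation=cv2.INTER_CUBIC))
E
```

```text
t 14.3 x -0.0 y 78.17 z 113.2 Fy 7.32 F [-1.71  7.13  3.67] 0.03817290812610002
```

```bash
python3 -m crank '[[-0.05,0,0,0,0],[-0.1,0,0,0,0],[-0.1,0,0,0,0]]'>/dev/null; python3 g.py; python3 -m crank '[[-0.05,0,0,0,0],[-0.1,0,0,0,0],[-0.1,0,0,0,0]]'>/dev/null; python3 g.py
```

```text
t 14.65 x -0.0 y 77.19 z 113.2 Fy 7.28 F [-2.55  6.92  3.78] 0.07844990242071975
t 14.95 x -0.0 y 76.00 z 113.2 Fy 6.26 F [-2.05  5.98  3.66] -0.042830635973066515
```

View pics/s2.png

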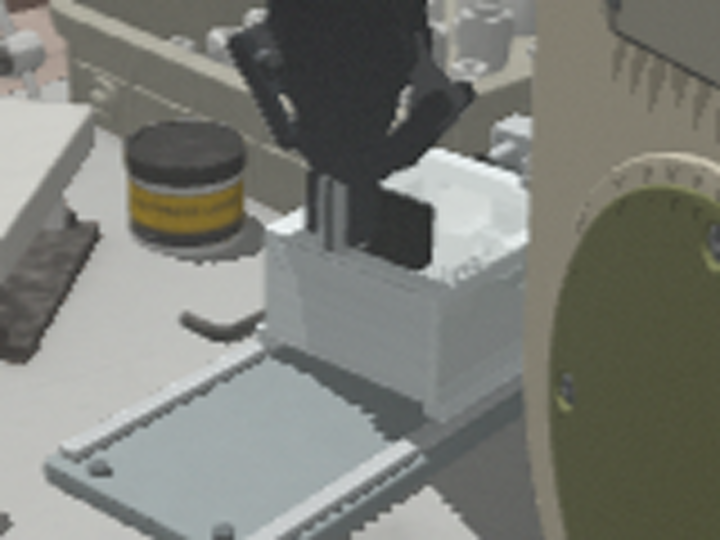

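The picture shows the closed fingers squarely behind the grip at (340,220), with the hood moving straight over the nest. I keep stepping by feel.

```bash
python3 -m crank '[[-0.05,0,0,0,0],[-0.1,0,0,0,0],[-0.1,0,0,0,0]]'>/dev/null; python3 g.py; python3 -m crank '[[-0.05,0,0,0,0],[-0.1,0,0,0,0],[-0.1,0,0,0,0]]'>/dev/null; python3 g.py
```

```text
t 15.25 x -0.0 y 74.72 z 113.2 Fy 5.54 F [-1.65  5.32  2.1 ] -0.03867868007447344
t 15.55 x -0.0 y 73.27 z 113.2 Fy 4.32 F [-1.08  4.19  1.47] -0.030602397069015602
```

```bash
python3 -m crank '[[-0.05,0,0,0,0],[-0.1,0,0,0,0],[-0.1,0,0,0,0]]'>/dev/null; python3 g.py; python3 -m crank '[[-0.05,0,0,0,0],[-0.1,0,0,0,0],[-0.1,0,0,0,0]]'>/dev/null; python3 g.py
```

```text
t 15.85 x -0.1 y 72.18 z 113.2 Fy 4.77 F [-1.25  4.62  0.97] 0.40662646660246826
t 16.15 x -0.0 y 71.32 z 113.2 Fy 6.25 F [-2.04  5.97  1.6 ] 0.3203613624608399
```

```bash
for i in 1 2 3; do python3 -m crank '[[-0.05,0,0,0,0],[-0.1,0,0,0,0],[-0.1,0,0,0,0]]'>/dev/null; python3 g.py; done
```

```text
t 16.45 x -0.0 y 70.41 z 113.2 Fy 4.94 F [-2.16  4.61  2.13] 0.018625491609110967
t 16.75 x -0.0 y 69.49 z 113.2 Fy 6.62 F [-3.3   6.1   2.15] 0.018223218849727666
t 17.05 x -0.0 y 68.58 z 113.2 Fy 6.34 F [-2.11  6.05  2.42] -0.2665508927833549
```

```bash
for i in 1 2; do python3 -m crank '[[-0.05,0,0,0,0],[-0.1,0,0,0,0],[-0.1,0,0,0,0]]'>/dev/null; python3 g.py; done
```

```text
t 17.35 x -0.0 y 67.62 z 113.2 Fy 7.07 F [-3.36  6.55  2.65] -0.03940099123850686
t 17.65 x -0.0 y 67.08 z 113.2 Fy 8.87 F [-2.66  8.52  3.7 ] -0.12591377269772822
```

```bash
for i in 1 2 3; do python3 -m crank '[[-0.05,0,0,0,0],[-0.05,0,0,0,0],[-0.05,0,0,0,0]]'>/dev/null; python3 g.py; done
```

```text
t 17.95 x -0.0 y 66.84 z 113.2 Fy 9.71 F [-3.5   9.21  4.18] 0.045392864665009025
t 18.25 x -0.1 y 66.46 z 113.2 Fy 11.23 F [-3.99 10.66  5.13] 0.13589386105552925
t 18.55 x -0.0 y 66.10 z 113.2 Fy 10.66 F [-3.58 10.16  5.68] 0.2586776094528706
```

```bash
for i in 1 2 3; do python3 -m crank '[[-0.05,0,0,0,0],[-0.05,0,0,0,0],[-0.05,0,0,0,0]]'>/dev/null; python3 g.py; done
```

```text
t 18.85 x -0.0 y 65.70 z 113.2 Fy 12.52 F [-4.08 11.97  5.6 ] -0.409120188396606
t 19.15 x -0.0 y 65.32 z 113.2 Fy 12.19 F [-3.99 11.65  6.64] -0.04420595347867158
t 19.45 x -0.0 y 64.92 z 113.2 Fy 13.21 F [-4.59 12.56  5.73] 0.4125872165613522
```

```bash
for i in 1 2; do python3 -m crank '[[-0.05,0,0,0,0],[-0.05,0,0,0,0],[-0.05,0,0,0,0]]'>/dev/null; python3 g.py; done
```

```text
t 19.75 x -0.1 y 64.55 z 113.2 Fy 14.42 F [-5.05 13.71  6.12] 0.16582625776361076
t 20.05 x -0.0 y 64.18 z 113.2 Fy 14.83 F [-5.59 14.02  6.64] 0.12362953667622727
```

At 14.8 N I back off slowly and watch whether the catch takes the load.

```bash
for i in 1 2 3 4 5; do python3 -m crank '[[0.05,0,0,0,0],[0.1,0,0,0,0],[0.1,0,0,0,0]]'>/dev/null; python3 g.py; done
```

```text
t 20.35 x -0.0 y 64.73 z 113.2 Fy 11.77 F [-3.31 11.35  6.68] -0.07661489075538673
t 20.65 x -0.0 y 65.48 z 113.2 Fy 11.13 F [-2.82 10.79  4.7 ] 0.3144374509000738
t 20.95 x -0.0 y 66.23 z 113.2 Fy 10.95 F [-2.71 10.62  4.64] -0.11759294333799226
t 21.25 x -0.0 y 67.05 z 113.2 Fy 7.77 F [-2.6   7.41  4.89] 0.2580777158914566
t 21.55 x -0.0 y 67.27 z 113.2 Fy 4.46 F [-2.3   4.1   1.57] -0.11441526124909016
```

```bash
python3 -m crank '[[0.1,0,0,0,0],[0.2,0,0,0,0],[0.3,0,0,0,0],[0.5,0,0,0,0],[0.5,0,0,0,0]]'>/dev/null; python3 g.py; python3 -m crank '[[1,0,0,0,0],[4,0,0,0,0],[8,0,-2,0,0],[10,0,-6,0,0],[12,0,-10,0,0],[12,0,-12,0,0],[12,0,-12,0,0],[12,0,-12,0,0]]'; python3 - <<'E'
from h import *
a=np.radians(11);X=np.array([np.cos(a),np.sin(a)]);Y=np.array([-np.sin(a),np.cos(a)]);N=np.array([537.5,-192.3])
ims=[]
for nm in ["scene","side"]:
    c,T=cam(nm);p,d=snapshot(nm);P=cloud(d,c,T);ims.append(p)
    q=P[...,:2]-N;xx=q@X;yy=q@Y
    m=(np.abs(xx)<45)&(yy>15)&(yy<90)&(P[...,2]>90)&(P[...,2]<120)&(p.max(-1)<75)
    print(nm,m.sum(),[np.percentile(k[m],[1,50,99]).round(1) for k in (xx,yy,P[...,2])] if m.sum() else "")
a=cv2.resize(ims[0][130:250,250:400],None,fx=2.6,fy=2.6);b=cv2.resize(ims[1][160:280,230:380],None,fx=2.6,fy=2.6)
cv2.imwrite("pics/s3.png",np.hstack([a,b])[...,::-1])
E
```

```text
t 22.05 x 0.1 y 72.24 z 113.3 Fy 0.38 F [-0.24  0.34 -0.22] 0.3761187345364261
time: 22.85
tool_pos: [500.9, -3.2, 233.4]
tcp_rot: [180.0, 0.0, 101.0]
ft_force: [-0.0, -0.6, -0.2]
finger_gap: -0.1
grip_force: 0.0
scene 362 [array([-34.7,  -5.2,  30.5]), array([47.8, 55.9, 59. ]), array([ 90.5, 105.5, 117.8])]
side 265 [array([-30. ,   2.2,  34.3]), array([51.8, 55.1, 58.9]), array([ 90.6, 103.8, 116.3])]
```

View pics/s3.png

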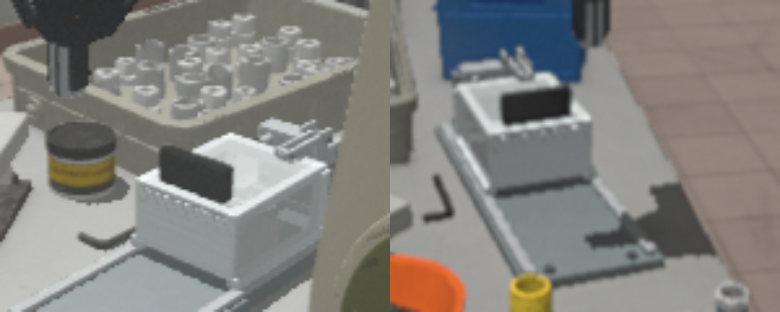

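The guard stopped following at y = 67.3 while the force fell off. That is about 5 mm of buffer compression, and both pictures show the same guard travel of about 119.5 mm, so the catch is holding. Uncaught, it would have sprung back to 116 mm or less. I'm handing in.

```bash
python3 -c "from bench import hand_in; print(hand_in())"
```

```text
the job is handed in; nothing more can be done
None
```

The sleeve stands fully down in the nest and the guard is shut and held by its catch. I inferred the catch hold from the force drop and about 119.5 mm of guard travel, with the highest push measured at 14.8 N. The job is handed in, and no verdict was returned.

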